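# Show the bearing sleeve to the inspection camera

## Task

Lift the loose cover off the two pins of the aluminium housing and set it down, without dropping it, right way up on the plywood board. Then pull the tall hollow sleeve out of the housing, leaving the short solid plug seated, and hold it still in the air in front of the inspection camera: narrow end towards the glass and 100 mm from it, centred on the lens and square to it. Finish while still holding the sleeve there; do not bump the camera or disturb the other things on the bench.

Things in the scene. Friction and masses are not known exactly. Their poses are not given: they have to be found in the camera images.
- housing: Fixed aluminium block 190 x 90 x 50 mm high, origin at the centre of its underside, long side along its x. In its top face two round bores 32 mm wide and 24 mm deep at x = -35 and +35 mm (y = 0) and two upright steel pins, 8 mm thick and 14 mm high, at x = -75 and +75 mm. Small bolted feet stick out 19 mm at the long sides, 18 mm high.
- cover: Loose grey steel cover, 0.3 to 0.55 kg, seated over the pins, hiding the bores. Flange 180 x 80 x 5 mm; on it a hollow hump 123 x 53 mm, 43 mm high from the underside, 39 mm inside. Bar handle on top: 84 mm along x, 12 mm wide in y, spans 59 to 71 mm above the underside, on two 12 mm posts. Origin: centre of underside, z up. Lift straight up 40 mm or more to clear pins and sleeve.
- sleeve: Steel tube 52 mm long, 0.16 to 0.26 kg, upright in either bore, under the cover. Its narrow lower end, 30 mm wide and 20 mm long, sits in the bore; above it a collar 38 mm wide and 32 mm high stands on the housing's top face. Open through the middle. Origin: centre of the narrow lower end, z along the axis towards the collar.
- plug: Short solid steel plug in the other bore: same widths as the sleeve, but its collar stands only 12 mm above the housing and its top is closed. Origin at the centre of its lower end. It stays where it is.
- board: Fixed plywood board 240 x 140 x 9 mm lying on the bench, left or right of the housing; origin at the centre of its underside, long side along its x. The cover goes here.
- camera_head: Round inspection camera head on its stand: black rear 54 mm wide, aluminium front 46 mm wide with a round glass; it reaches 75 mm back from the glass. Origin: centre of the glass, 115 mm above the bench. z is the viewing direction, out of the glass, leaning 0.45 rad (26 degrees) from straight up towards the robot (turned with the stand).
- camera: Fixed stand of the camera on the other side of the housing from the board: dark base plate 130 x 100 x 12 mm reaching from x = -50 to +80 mm, a bracket behind the head up to 87 mm high at x = +44 to +60 mm. Origin on the bench straight below the glass; x points away from the robot at yaw 0.
- bolt: Loose steel bolt lying, 70 mm long, head 24 mm wide; bystander.
- wrench: Loose wrench lying at the back, under 40 mm high; bystander.
- hammer: Loose hammer lying at the back, under 40 mm high; bystander.
- tape: Loose grey tape measure, 70 x 40 x 68 mm; bystander, in front.
- discs: Loose pack of black cutting discs, 115 mm wide, 14 mm high; bystander.
- flange: Loose square steel flange, 90 x 90 x 8 mm; bystander.
- spacer: Loose flat steel spacer ring, 44 mm wide, 16 mm high, lying on the bench; bystander, not the sleeve.
There are look-alikes about, which are no part of the job. What is meant by the cover is not green or pink, and is the larger of those in its own colour.

How it is judged:
By the outcome, as a careful person would: the job done as asked, in the order asked, and still so for the second after the job is handed in, while the arm keeps its last pose, push and grip.
It also fails if it takes over 54 s, if anything falls off the work surface, if the arm or the gripper's body presses on something with over 40 N, if the wrist force passes 120 N, or if a joint passes its speed limit or range.

## Robot

A 7-joint arm with a two-finger parallel gripper is mounted at the origin on the work surface. World frame = base frame: x ahead of the robot, y to its left, z up, the work surface at z = 0. Lengths are in mm, angles in degrees, forces in N, time in s.
With the tool pointing down it reaches from about 425 to 1025 mm from the base axis. Payload 9.4 kg.
Tool frame: the origin (TCP) lies midway between the tips of the shut fingers; the grasp point (between the pads) lies behind it (robot.grip_depth is the z of the grasp point in the tool frame, in mm); z points along the fingers, y is the line along which they close (so a half turn about z gives the same grasp; the last joint's range is limited). The gripper opens to 93 mm and grips with 3 to 60 N. Pads are 15 mm wide; open, the fingers measure 128 mm over their backs; the gripper's body (75 mm by 188 mm) begins 65 mm behind the grasp point.
Start: joints at [-74.467, 34.337, -0.143, 91.639, 0.103, 54.024, -4.572], TCP at [247.107, 681.588, 218.618] pointing down, gripper open.
Joint ranges: [-147.43, 147.43], [-19.82, 112.94], [-74.19, 73.91], [6.32, 146.72], [-59.91, 239.91], [6.04, 106.73], [-150.56, 150.56]. Speed limits (degrees/s): [127.2, 127.2, 172.46, 172.46, 180, 180, 180].

## Interface

Orientations are given as [roll, pitch, yaw] about the fixed x, y, z axes, in that order (R = Rz(yaw) Ry(pitch) Rx(roll)).
In Python, from cell import robot, viewer, recognise, place_of gives the robot as it stands. The module is installed in compiled form; this text tells all that it offers.
- The arm moves only by the tool send_rows, never from a script. Its argument "series" is a list of rows, each an object of numbers: "rx", "ry", "rz": the turn, a rotation vector about the tool's x, y, z in units of 5 degrees (1.0 is 5 degrees); "tx", "ty", "tz": the shift along the tool's x, y, z in units of 30 mm (1.0 is 30 mm); "fingers": the opening, from 0 (shut) to 1 (fully open). In form: [{"rx": .., "ry": .., "rz": .., "tx": .., "ty": .., "tz": .., "fingers": ..}, ...]. A call has 1 to 20 rows; each row shifts and turns the commanded pose from where the row before left it, along the tool's axes as they then stand; what a row does not reach is not made up. A row lasts 1/10 s, in which the tool goes at most 50 mm and 8.59 degrees, less where a joint would pass 70% of its speed; a pose out of reach is approached as far as the arm can. A call is refused whole if a number of a shift passes 1 or a number of a turn 1, either way. A call with a gripper value outside its range is refused whole. The fingers move at their own pace and stop on an object; "newtons" is the grip in N (left out, the last holds). Time passes only in rows, so rows that do not move let the fingers close. It gives the time, the measured TCP pose, the force, the opening and the grip force at its end, in the units of the state.
- robot.observe(): the state, without advancing time (a new reading comes with each control period).
- viewer.capture(name): name is "scene" or "top"; returns a dict with "frame" (420x560x3 uint8, red, green, blue), "mtx" (3x3 intrinsics, pixels), "position" and "orientation" of the camera in the world. Camera axes: x right, y down, z forward; pixel columns grow to the right and rows downward; lengths in mm; the calibration is good to about 2 mm. A picture is of the moment at which its call begins. There is no depth.
- robot.finish_job(): hands the job in; it is judged then, once.
Trained networks look in the newest picture that a camera, given by its name, has taken for a name from the list of things; names that differ only in an ending like _2 or _b are one class to them, and where a whole thing is asked for, a point or a joint stands for the part that bears it (a point fixed in the world has none). Each returns a list of dicts, best first, with "p" (0 to 1); they miss things now and then, are a little off and sometimes report something else, mostly with a low value. They report only what shows in the picture. A call takes as long as a camera call. They do not tell look-alikes from the thing itself.
- recognise(camera, thing): "location" ([x, y, z] in mm, in the coordinates of the camera as it stood for that picture, good to about 4 mm: the middle of the surface that is visible of it).
- place_of(camera, thing): "location" ([x, y, z] in mm, in the coordinates of the camera as it stood for that picture, good to about 4 mm: a listed point, or the origin of a listed thing).
The state is a dict: "clock": time; "joint_pos": joint angles; "joint_velocities": joint speeds; "joint_torque": joint torques, N m; "tcp_pos": TCP position; "tool_rot": TCP orientation; "ft_force": force on the tool from outside, world axes, zero at the start; "moment": the same for the moment, N m; "gripper_width": finger opening in mm; "grip_force": force on a finger pad.
Only numpy, scipy, OpenCV 4.12 (cv2) and the standard library are available. Lean on these libraries where they do the work, as an engineer would, in place of code of your own. Each camera call takes 0.05 s, during which the arm holds its last target. There are 200 camera calls.

## Working session

There is one attempt and no reset: what is moved stays moved. The work goes in short steps, Python scripts to look and compute and a tool call to move; the robot and the scene stay as the last step left them, time stands still between calls to the robot, and variables do not carry over. Pictures are saved under pics/ and viewed, at most 10 in all, crops included, and the job is handed in when it is done.

Besides the shell and the picture viewer there is one more tool, called after "Request:" as name(argument=value, ...) on one line, values as JSON. send_rows: Moves the arm, as the interface text tells. Its arguments: {"type":"object","properties":{"series":{"type":"array"},"newtons":{"type":"number"}},"required":["series"]}

```bash
mkdir -p pics
cat > h.py <<'E'
import numpy as np,cv2
from scipy.spatial.transform import Rotation as R
from cell import robot,viewer,recognise,place_of
def rot(o):
    o=np.array(o,float)
    if o.shape==(3,3): return o
    return R.from_euler('xyz',o,degrees=True).as_matrix()
def cap(n,f=None):
    c=viewer.capture(n)
    if f: cv2.imwrite('pics/'+f,c['frame'][:,:,::-1])
    return c
def w(c,p): return rot(c['orientation'])@np.array(p)+np.array(c['position'])
def px(c,p):
    q=np.array(c['mtx'])@(rot(c['orientation']).T@(np.array(p,float)-c['position'])); return q[:2]/q[2]
def ray(c,u,v,z):
    d=rot(c['orientation'])@np.linalg.inv(c['mtx'])@[u,v,1]; p=np.array(c['position']); return p+d*(z-p[2])/d[2]
E
python3 - <<'E'
from h import *
s=robot.observe(); print(s, robot.grip_depth)
for n in('scene','top'):
    c=cap(n,n+'0.png'); print(n,c['position'],c['orientation'],c['mtx'])
    for t in 'housing cover board camera_head camera sleeve spacer bolt wrench hammer tape discs flange'.split():
        for f in (place_of,recognise):
            print(t,f.__name__,[(round(d['p'],2),w(c,d['location']).round().tolist(),px(c,w(c,d['location'])).round().tolist()) for d in f(n,t)][:4])
E
```

```text
{'clock': 0.0, 'joint_pos': array([-74.46667344,  34.38356449,  -0.14548498,  91.68124182,
         0.10527545,  54.02469531,  -4.57168898]), 'joint_velocities': array([-0.05680171,  0.13393167,  0.00181025,  0.00770592,  0.00857749,
       -0.0139946 , -0.04146073]), 'joint_torque': array([ 7.30661359e-04, -7.65059423e+01,  1.49817724e+00, -2.52330226e+01,
       -5.22982213e-02,  1.71370385e-02,  1.36402841e-04]), 'tcp_pos': array([246.96739955, 681.10918351, 217.7701201 ]), 'tool_rot': array([-1.79911146e+02,  1.00542127e-02,  1.60077031e+02]), 'ft_force': array([ 1.0402398 , -0.44940073,  1.18354593]), 'moment': array([0.00710929, 0.0252154 , 0.05316694]), 'grip_force': 0.0, 'gripper_width': 93.22072540089911} -18.8
scene [1312.29100101  243.26440613  605.90974536] [-121.8064649    -0.85552486  113.9311066 ] [[403.14533268   0.         286.63718299]
 [  0.         403.14533268 209.73506343]
 [  0.           0.           1.        ]]
housing call [(0.82, [566.0, -0.0, -3.0], [316.0, 253.0])]
housing call [(0.8, [656.0, 29.0, 31.0], [315.0, 268.0])]
cover call [(0.93, [351.0, -222.
[... 3301 characters left out ...]
66, [776.0, -76.0, 1.0], [281.0, 138.0])]
wrench call [(0.71, [770.0, -75.0, 7.0], [281.0, 140.0])]
hammer call [(0.9, [794.0, 68.0, -1.0], [235.0, 133.0]), (0.2, [566.0, -0.0, 49.0], [257.0, 204.0])]
hammer call [(0.93, [761.0, 59.0, 23.0], [238.0, 142.0]), (0.51, [562.0, -313.0, 107.0], [365.0, 204.0]), (0.15, [365.0, 152.0, 60.0], [205.0, 273.0])]
tape call [(0.93, [363.0, 153.0, -4.0], [208.0, 272.0])]
tape call [(0.79, [362.0, 152.0, 61.0], [205.0, 274.0])]
discs call [(0.63, [775.0, -174.0, 2.0], [313.0, 138.0])]
discs call [(0.95, [774.0, -169.0, 14.0], [311.0, 138.0])]
flange call [(0.69, [771.0, 186.0, -1.0], [198.0, 141.0])]
flange call [(0.56, [771.0, 191.0, 8.0], [196.0, 140.0])]
```

View pics/top0.png

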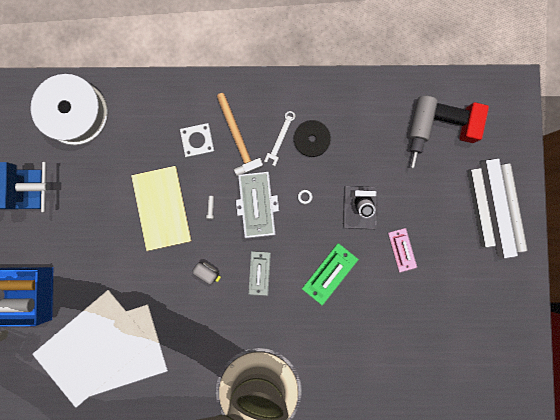

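View pics/scene0.png

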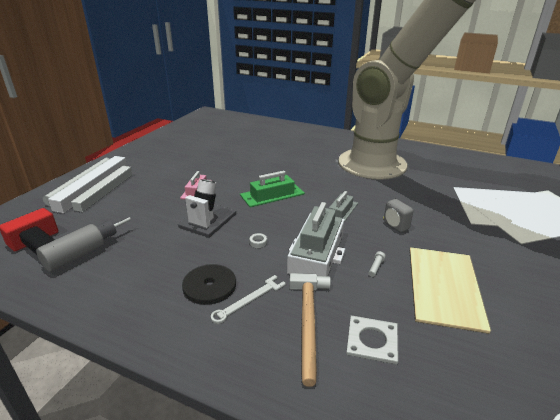

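Candidates for the cover in the top view are the large grey one on the housing (257,205), a small grey one (259,272), a green one (331,274) and a pink one (401,249). I choose the large grey one on the housing. The board is at (161,208) and the inspection camera at (365,208). Next I take a close crop and measure the yaws.

Run:
```python
from h import *
c=cap('top'); f=c['frame']; s=cap('scene'); g=s['frame']
a=cv2.resize(f[160:250,190:390],None,fx=4,fy=4,interpolation=cv2.INTER_CUBIC)
b=cv2.resize(g[160:295,170:405],None,fx=800/235,fy=800/235,interpolation=cv2.INTER_CUBIC)[:,:800]
b=cv2.resize(b,(420,240)); 
sc=cv2.resize(g[170:285,280:370],None,fx=2.6,fy=2.1)
im=np.zeros((600,800,3),np.uint8); im[:360]=a; im[360:,:420]=b; sc=cv2.resize(g[185:285,275:375],(240,240),interpolation=cv2.INTER_CUBIC); im[360:,420:660]=sc
cv2.imwrite('pics/crop1.png',im[:,:,::-1])
hsv=cv2.cvtColor(f,cv2.COLOR_RGB2HSV)
def rect(m,z,lab):
    n,l,st,ce=cv2.connectedComponentsWithStats(m.astype(np.uint8))
    i=1+np.argmax(st[1:,4]); ys,xs=np.where(l==i)
    P=np.array([ray(c,u,v,z)[:2] for u,v in zip(xs,ys)],np.float32)
    r=cv2.minAreaRect(P); ev,V=np.linalg.eigh(np.cov(P.T)); ax=V[:,1]
    print(lab,len(xs),r,'mean',P.mean(0),'pca',np.degrees(np.arctan2(ax[1],ax[0])))
def win(m,x0,x1,y0,y1):
    k=np.zeros(m.shape,bool); k[y0:y1,x0:x1]=1; return m&k
rect(win((hsv[...,1]>40)&(hsv[...,0]>15)&(hsv[...,0]<40)&(hsv[...,2]>120),120,200,155,260),9,'board')
v=hsv[...,2]
print(v[205,225:290]); print(v[165:245,256])
for t in(110,140,170,200): rect(win(v>t,225,290,165,245),50,'housing%d'%t)
for t in(190,210,225): rect(win(v>t,246,268,185,225),121,'handle%d'%t)
rect(win(v>180,335,390,180,200),87,'bracket')
```

```text
board 3491 ((561.302734375, 298.3473205566406), (240.02053833007812, 141.87115478515625), 11.899906158447266) mean [561.7224 298.6575] pca -169.02378017975028
[ 95  95 103  97  96  94  96 101  98  91  73 188 255 223 148 199 243 249
 214 162 158 169 177 182 180 179 173 158 202 236 242 250 176 149 190 183
 181 186 180 185 162 174 187 188 177 230 229 233 245 230 192 235 255 187
  85  97 101 103 102  99 101 103 102  99 105]
[240 253 204  83  71  92  89  71 255 218 186 187 186 166 187 183 179 172
 182 183 185 186 185 173 169 153 169 173 173 169 178 179 181 200 210 239
 241 245 247 249 250 251 247 247 245 241 242 242 242 243 244 252 220 169
 158 185 183 189 188 194 131 156 163 172 165 188 182 187 179 184 252 190
  95  77  80  96  94 100  97  99]
housing110 2343 ((579.6302490234375, 0.25879669189453125), (218.98638916015625, 127.24536895751953), 5.803842544555664) mean [573.1229      2.4925854] pca -170.63050104138756
housing140 2242 ((578.775390625, -0.44384002685546875), (217.36204528808594, 126.03788757324219), 3.0046308040618896) mean [573.6133      2.7074637] pca -170.73021547062058
ho
[... 321 characters left out ...]
e-01] pca -173.1959311415617
handle190 113 ((565.8866577148438, 0.6055898666381836), (80.2072982788086, 12.673099517822266), 5.397221088409424) mean [566.14307     1.4644372] pca -174.23659607144634
handle210 102 ((565.7801513671875, 1.733194351196289), (80.20722961425781, 9.844849586486816), 5.396444320678711) mean [566.1843      1.8781433] pca -174.5381797136522
handle225 79 ((566.9569091796875, 1.1317625045776367), (77.39390563964844, 7.885539531707764), 5.39187479019165) mean [565.9297      0.9647091] pca -174.70261608170023
bracket 108 ((595.6404418945312, -318.1573791503906), (58.491275787353516, 14.632882118225098), 89.49321746826172) mean [ 594.4257  -317.49136] pca 88.47667419007706
```

View pics/crop1.png

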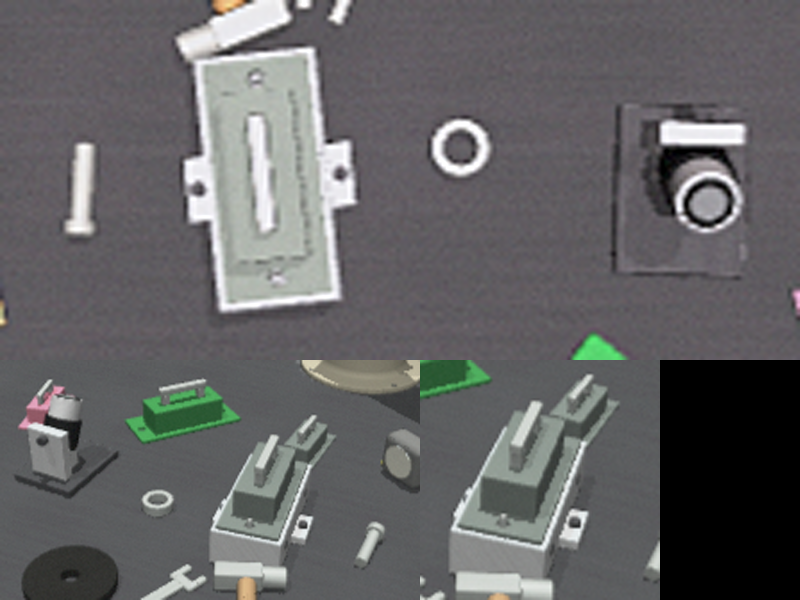

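The crop confirms it: the large grey cover sits on the housing with its handle along the housing's x, at about (566, 1) with yaw about 5.5°. I move over it first.

Request:
send_rows(series=[{"tx":-0.98,"ty":-0.98,"fingers":1},{"tx":-0.98,"ty":-0.98,"fingers":1},{"tx":-0.98,"ty":-0.98,"fingers":1},{"tx":-0.98,"ty":-0.98,"fingers":1},{"tx":-0.98,"ty":-0.98,"fingers":1},{"tx":-0.98,"ty":-0.98,"fingers":1},{"tx":-0.98,"ty":-0.98,"fingers":1},{"tx":-0.98,"ty":-0.98,"fingers":1},{"tx":-0.98,"ty":-0.98,"fingers":1},{"tx":-0.98,"ty":-0.98,"fingers":1},{"tx":-0.98,"ty":-0.98,"fingers":1},{"tx":-0.98,"ty":-0.98,"fingers":1},{"tx":-0.98,"ty":-0.98,"fingers":1},{"tx":-0.98,"ty":-0.98,"fingers":1},{"tx":-0.98,"ty":-0.98,"fingers":1},{"tx":-0.98,"ty":-0.98,"fingers":1},{"tx":-0.98,"ty":-0.98,"fingers":1},{"tx":-0.98,"ty":-0.98,"fingers":1}])

```text
invalid input
```

Request:
send_rows(series=[{"rz":1,"fingers":1},{"rz":1,"fingers":1},{"rz":1,"fingers":1},{"rz":1,"fingers":1},{"rz":1,"fingers":1},{"rz":1,"fingers":1},{"rz":1,"fingers":1},{"rz":1,"fingers":1},{"rz":1,"fingers":1},{"rz":1,"fingers":1},{"rz":1,"fingers":1},{"rz":1,"fingers":1},{"rz":1,"fingers":1},{"rz":1,"fingers":1},{"rz":1,"fingers":1},{"rz":1,"fingers":1},{"rz":1,"fingers":1},{"rz":1,"fingers":1},{"rz":1,"fingers":1},{"rz":1,"fingers":1}])

```text
invalid input
```

Request:
send_rows(series=[{"rz":1,"fingers":1},{"rz":1,"fingers":1},{"rz":1,"fingers":1},{"rz":1,"fingers":1},{"rz":1,"fingers":1},{"rz":1,"fingers":1},{"rz":1,"fingers":1},{"rz":1,"fingers":1},{"rz":1,"fingers":1},{"rz":1,"fingers":1},{"rz":0.9,"fingers":1},{"fingers":1}])

```text
invalid input
```

Request:
send_rows(series=[{"rx":0,"ry":0,"rz":0,"tx":-0.5,"ty":-0.5,"tz":0,"fingers":1}], newtons=40)

```text
clock: 2.9
tcp_pos: [253.9, 664.3, 218.3]
tool_rot: [179.9, -0.1, 160.3]
ft_force: [-0.8, -0.4, 0.3]
gripper_width: 92.8
grip_force: 0.0
```

Request:
send_rows(series=[{"rx":0,"ry":0,"rz":0,"tx":-0.98,"ty":-0.98,"tz":0,"fingers":1},{"rx":0,"ry":0,"rz":0,"tx":-0.98,"ty":-0.98,"tz":0,"fingers":1},{"rx":0,"ry":0,"rz":0,"tx":-0.98,"ty":-0.98,"tz":0,"fingers":1},{"rx":0,"ry":0,"rz":0,"tx":-0.98,"ty":-0.98,"tz":0,"fingers":1},{"rx":0,"ry":0,"rz":0,"tx":-0.98,"ty":-0.98,"tz":0,"fingers":1},{"rx":0,"ry":0,"rz":0,"tx":-0.98,"ty":-0.98,"tz":0,"fingers":1},{"rx":0,"ry":0,"rz":0,"tx":-0.98,"ty":-0.98,"tz":0,"fingers":1},{"rx":0,"ry":0,"rz":0,"tx":-0.98,"ty":-0.98,"tz":0,"fingers":1},{"rx":0,"ry":0,"rz":0,"tx":-0.98,"ty":-0.98,"tz":0,"fingers":1},{"rx":0,"ry":0,"rz":0,"tx":-0.98,"ty":-0.98,"tz":0,"fingers":1},{"rx":0,"ry":0,"rz":0,"tx":-0.98,"ty":-0.98,"tz":0,"fingers":1},{"rx":0,"ry":0,"rz":0,"tx":-0.98,"ty":-0.98,"tz":0,"fingers":1},{"rx":0,"ry":0,"rz":0,"tx":-0.98,"ty":-0.98,"tz":0,"fingers":1},{"rx":0,"ry":0,"rz":0,"tx":-0.98,"ty":-0.98,"tz":0,"fingers":1},{"rx":0,"ry":0,"rz":0,"tx":-0.98,"ty":-0.98,"tz":0,"fingers":1},{"rx":0,"ry":0,"rz":0,"tx":-0.98,"ty":-0.98,"tz":0,"fingers":1},{"rx":0,"ry":0,"rz":0,"tx":-0.98,"ty":-0.98,"tz":0,"fingers":1},{"rx":0,"ry":0,"rz":0.5,"tx":-0.5,"ty":-0.5,"tz":0,"fingers":1}])

```text
clock: 4.7
tcp_pos: [565.8, -0.9, 218.9]
tool_rot: [-180.0, 0.1, 157.3]
ft_force: [-0.0, 0.4, 0.2]
gripper_width: 93.0
grip_force: 0.0
```

Request:
send_rows(series=[{"rx":0,"ry":0,"rz":1,"tx":0,"ty":0,"tz":0,"fingers":1},{"rx":0,"ry":0,"rz":1,"tx":0,"ty":0,"tz":0,"fingers":1},{"rx":0,"ry":0,"rz":1,"tx":0,"ty":0,"tz":0,"fingers":1},{"rx":0,"ry":0,"rz":1,"tx":0,"ty":0,"tz":0,"fingers":1},{"rx":0,"ry":0,"rz":1,"tx":0,"ty":0,"tz":0,"fingers":1},{"rx":0,"ry":0,"rz":1,"tx":0,"ty":0,"tz":0,"fingers":1},{"rx":0,"ry":0,"rz":1,"tx":0,"ty":0,"tz":0,"fingers":1},{"rx":0,"ry":0,"rz":1,"tx":0,"ty":0,"tz":0,"fingers":1},{"rx":0,"ry":0,"rz":1,"tx":0,"ty":0,"tz":0,"fingers":1},{"rx":0,"ry":0,"rz":1,"tx":0,"ty":0,"tz":0,"fingers":1},{"rx":0,"ry":0,"rz":1,"tx":0,"ty":0,"tz":0,"fingers":1},{"rx":0,"ry":0,"rz":1,"tx":0,"ty":0,"tz":0,"fingers":1},{"rx":0,"ry":0,"rz":1,"tx":0,"ty":0,"tz":0,"fingers":1},{"rx":0,"ry":0,"rz":1,"tx":0,"ty":0,"tz":0,"fingers":1},{"rx":0,"ry":0,"rz":1,"tx":0,"ty":0,"tz":0,"fingers":1},{"rx":0,"ry":0,"rz":1,"tx":0,"ty":0,"tz":0,"fingers":1},{"rx":0,"ry":0,"rz":1,"tx":0,"ty":0,"tz":0,"fingers":1},{"rx":0,"ry":0,"rz":1,"tx":0,"ty":0,"tz":0,"fingers":1},{"rx":0,"ry":0,"rz":1,"tx":0,"ty":0,"tz":0,"fingers":1},{"rx":0,"ry":0,"rz":1,"tx":0,"ty":0,"tz":0,"fingers":1}])

```text
clock: 6.7
tcp_pos: [564.6, 3.9, 218.7]
tool_rot: [-180.0, -0.0, 57.3]
ft_force: [0.7, 0.8, -1.3]
gripper_width: 93.0
grip_force: 0.0
```

Request:
send_rows(series=[{"rx":0,"ry":0,"rz":1,"tx":0,"ty":0,"tz":0,"fingers":1},{"rx":0,"ry":0,"rz":1,"tx":0,"ty":0,"tz":0,"fingers":1},{"rx":0,"ry":0,"rz":1,"tx":0,"ty":0,"tz":0,"fingers":1},{"rx":0,"ry":0,"rz":1,"tx":0,"ty":0,"tz":0,"fingers":1},{"rx":0,"ry":0,"rz":1,"tx":0,"ty":0,"tz":0,"fingers":1},{"rx":0,"ry":0,"rz":1,"tx":0,"ty":0,"tz":0,"fingers":1},{"rx":0,"ry":0,"rz":1,"tx":0,"ty":0,"tz":0,"fingers":1},{"rx":0,"ry":0,"rz":1,"tx":0,"ty":0,"tz":0,"fingers":1},{"rx":0,"ry":0,"rz":1,"tx":0,"ty":0,"tz":0,"fingers":1},{"rx":0,"ry":0,"rz":1,"tx":0,"ty":0,"tz":0,"fingers":1},{"rx":0,"ry":0,"rz":0.4,"tx":0,"ty":0,"tz":0,"fingers":1},{"rx":0,"ry":0,"rz":0,"tx":0,"ty":0,"tz":0,"fingers":1},{"rx":0,"ry":0,"rz":0,"tx":0,"ty":0,"tz":0,"fingers":1}])

```text
clock: 8.0
tcp_pos: [564.6, 3.3, 218.6]
tool_rot: [-180.0, 0.0, 5.7]
ft_force: [0.0, 0.5, -0.4]
gripper_width: 92.8
grip_force: 0.0
```

Request:
send_rows(series=[{"rx":0,"ry":0,"rz":0,"tx":0.04,"ty":0.08,"tz":0.8,"fingers":1},{"rx":0,"ry":0,"rz":0,"tx":0,"ty":0,"tz":0.8,"fingers":0.6},{"rx":0,"ry":0,"rz":0,"tx":0,"ty":0,"tz":0.8,"fingers":0.6},{"rx":0,"ry":0,"rz":0,"tx":0,"ty":0,"tz":0.6,"fingers":0.6},{"rx":0,"ry":0,"rz":0,"tx":0,"ty":0,"tz":0.5,"fingers":0.6},{"rx":0,"ry":0,"rz":0,"tx":0,"ty":0,"tz":0.3,"fingers":0.6},{"rx":0,"ry":0,"rz":0,"tx":0,"ty":0,"tz":0.15,"fingers":0.6},{"rx":0,"ry":0,"rz":0,"tx":0,"ty":0,"tz":0,"fingers":0.6}], newtons=40)

```text
clock: 8.8
tcp_pos: [566.1, 0.6, 100.0]
tool_rot: [-180.0, 0.0, 5.6]
ft_force: [-0.1, 0.2, -0.4]
gripper_width: 56.4
grip_force: 0.0
```

Run:
```python
from h import *
c=cap('scene'); d=cap('top')
a=cv2.resize(c['frame'][150:290,255:395],(500,500),interpolation=cv2.INTER_CUBIC)
b=cv2.resize(d['frame'][165:245,230:278],(300,500),interpolation=cv2.INTER_CUBIC)
cv2.imwrite('pics/g1.png',np.hstack([a,b])[:,:,::-1])
```

```text
(no output)
```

View pics/g1.png

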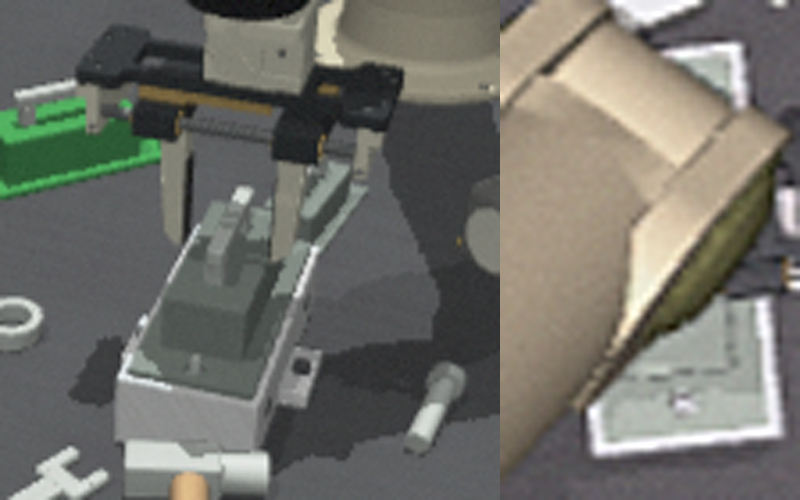

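The fingers straddle the handle at about (230,235) in the left panel, with the tips just above the hump. I close and lift.

Request:
send_rows(series=[{"rx":0,"ry":0,"rz":0,"tx":0,"ty":0,"tz":0,"fingers":0},{"rx":0,"ry":0,"rz":0,"tx":0,"ty":0,"tz":0,"fingers":0},{"rx":0,"ry":0,"rz":0,"tx":0,"ty":0,"tz":0,"fingers":0},{"rx":0,"ry":0,"rz":0,"tx":0,"ty":0,"tz":0,"fingers":0},{"rx":0,"ry":0,"rz":0,"tx":0,"ty":0,"tz":0,"fingers":0},{"rx":0,"ry":0,"rz":0,"tx":0,"ty":0,"tz":0,"fingers":0},{"rx":0,"ry":0,"rz":0,"tx":0,"ty":0,"tz":0,"fingers":0}], newtons=50)

```text
clock: 9.6
tcp_pos: [566.0, 0.6, 100.1]
tool_rot: [180.0, 0.0, 5.6]
ft_force: [-0.4, 0.1, -0.5]
gripper_width: 11.8
grip_force: 50.0
```

Request:
send_rows(series=[{"rx":0,"ry":0,"rz":0,"tx":0,"ty":0,"tz":-0.15,"fingers":0},{"rx":0,"ry":0,"rz":0,"tx":0,"ty":0,"tz":-0.25,"fingers":0},{"rx":0,"ry":0,"rz":0,"tx":0,"ty":0,"tz":-0.3,"fingers":0},{"rx":0,"ry":0,"rz":0,"tx":0,"ty":0,"tz":-0.3,"fingers":0}])

```text
clock: 10.0
tcp_pos: [565.9, 0.6, 130.9]
tool_rot: [180.0, 0.0, 5.6]
ft_force: [-0.7, 0.1, -5.0]
gripper_width: 12.0
grip_force: 50.0
```

Request:
send_rows(series=[{"rx":0,"ry":0,"rz":0,"tx":0,"ty":0,"tz":-0.6,"fingers":0},{"rx":0,"ry":0,"rz":0,"tx":0,"ty":0,"tz":-0.7,"fingers":0},{"rx":0,"ry":0,"rz":0,"tx":0,"ty":-0.2,"tz":-0.6,"fingers":0},{"rx":0,"ry":0,"rz":0,"tx":0,"ty":-0.5,"tz":-0.4,"fingers":0},{"rx":0,"ry":0,"rz":0,"tx":0.1,"ty":-0.8,"tz":0,"fingers":0},{"rx":0,"ry":0,"rz":0,"tx":0.1,"ty":-1,"tz":0,"fingers":0},{"rx":0,"ry":0,"rz":0,"tx":0.1,"ty":-1,"tz":0,"fingers":0},{"rx":0,"ry":0,"rz":0,"tx":0.1,"ty":-1,"tz":0,"fingers":0},{"rx":0,"ry":0,"rz":0,"tx":0.1,"ty":-1,"tz":0,"fingers":0},{"rx":0,"ry":0,"rz":0,"tx":0.1,"ty":-1,"tz":0,"fingers":0},{"rx":0,"ry":0,"rz":0,"tx":0.1,"ty":-1,"tz":0,"fingers":0},{"rx":0,"ry":0,"rz":0,"tx":0.1,"ty":-1,"tz":0,"fingers":0},{"rx":0,"ry":0,"rz":0,"tx":0.02,"ty":-0.8,"tz":0,"fingers":0},{"rx":0,"ry":0,"rz":0,"tx":0,"ty":-0.4,"tz":0,"fingers":0},{"rx":0,"ry":0,"rz":-0.6,"tx":0,"ty":-0.2,"tz":0.3,"fingers":0},{"rx":0,"ry":0,"rz":-0.6,"tx":0,"ty":0,"tz":0.6,"fingers":0},{"rx":0,"ry":0,"rz":0,"tx":0,"ty":0,"tz":0.8,"fingers":0},{"rx":0,"ry":0,"rz":0,"tx":0,"ty":0,"tz":0.8,"fingers":0},{"rx":0,"ry":0,"rz":0,"tx":0,"ty":0,"tz":0.6,"fingers":0},{"rx":0,"ry":0,"rz":0,"tx":0,"ty":0,"tz":0.3,"fingers":0}])

```text
clock: 12.0
tcp_pos: [561.1, 297.6, 96.1]
tool_rot: [179.9, 0.1, 11.5]
ft_force: [-0.6, -0.4, -5.4]
gripper_width: 11.6
grip_force: 50.0
```

Run:
```python
from h import *
c=cap('scene'); d=cap('top')
a=cv2.resize(c['frame'][130:340,285:495],(420,420),interpolation=cv2.INTER_CUBIC)
b=cv2.resize(d['frame'][155:260,210:300],(360,420),interpolation=cv2.INTER_CUBIC)
cv2.imwrite('pics/g2.png',np.hstack([a,b])[:,:,::-1])
print(robot.observe()['tcp_pos'])
for n,k in(('scene',c),('top',d)):
  for t in('sleeve','plug','housing'): print(n,t,[(round(q['p'],2),w(k,q['location']).round(1).tolist()) for q in place_of(n,t)])
```

```text
[561.31740903 297.82065102  96.54801235]
scene sleeve [(0.78, [531.5, -1.9, 30.8]), (0.71, [559.2, 145.6, -0.9]), (0.71, [775.0, -70.9, 2.2]), (0.62, [558.6, 300.9, 43.0])]
scene plug [(0.44, [596.7, 6.6, 28.8])]
scene housing [(0.74, [564.2, -2.4, -3.8])]
top sleeve [(0.63, [530.7, -1.4, 27.9])]
top plug [(0.63, [601.4, 3.5, 28.6])]
top housing [(0.84, [566.0, -0.1, -2.0]), (0.2, [560.8, 295.7, 46.2])]
```

View pics/g2.png

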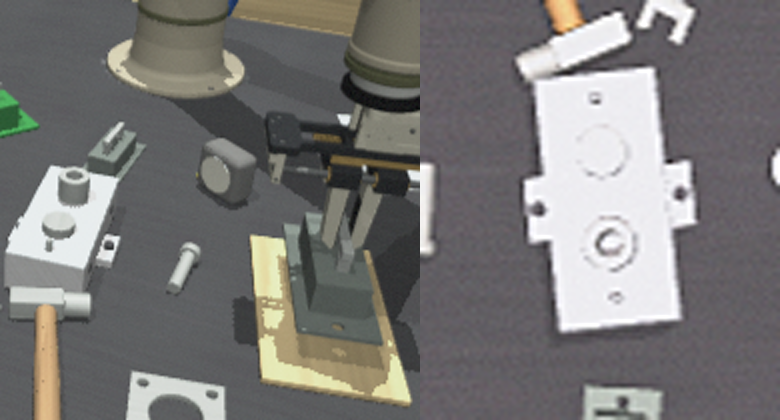

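The cover hangs level above the board. The sleeve (tall, open) is in the nearer bore at (610,240) in the right panel, and the plug is at (602,150). I lower the cover gently.

Request:
send_rows(series=[{"rx":0,"ry":0,"rz":0,"tx":0,"ty":0,"tz":0.4,"fingers":0},{"rx":0,"ry":0,"rz":0,"tx":0,"ty":0,"tz":0.35,"fingers":0},{"rx":0,"ry":0,"rz":0,"tx":0,"ty":0,"tz":0.2,"fingers":0},{"rx":0,"ry":0,"rz":0,"tx":0,"ty":0,"tz":0.1,"fingers":0},{"rx":0,"ry":0,"rz":0,"tx":0,"ty":0,"tz":0.08,"fingers":0},{"rx":0,"ry":0,"rz":0,"tx":0,"ty":0,"tz":0.06,"fingers":0},{"rx":0,"ry":0,"rz":0,"tx":0,"ty":0,"tz":0,"fingers":0}])

```text
clock: 13.1
tcp_pos: [561.8, 298.6, 61.3]
tool_rot: [180.0, -0.0, 11.6]
ft_force: [-0.9, -0.5, -4.9]
gripper_width: 11.6
grip_force: 50.0
```

Request:
send_rows(series=[{"rx":0,"ry":0,"rz":0,"tx":0,"ty":0,"tz":0.05,"fingers":0},{"rx":0,"ry":0,"rz":0,"tx":0,"ty":0,"tz":0.03,"fingers":0},{"rx":0,"ry":0,"rz":0,"tx":0,"ty":0,"tz":0,"fingers":0}])

```text
clock: 13.4
tcp_pos: [561.8, 298.7, 59.2]
tool_rot: [-180.0, -0.0, 11.6]
ft_force: [-0.5, 0.5, -4.3]
gripper_width: 11.7
grip_force: 50.0
```

Request:
send_rows(series=[{"rx":0,"ry":0,"rz":0,"tx":0,"ty":0,"tz":0.03,"fingers":0},{"rx":0,"ry":0,"rz":0,"tx":0,"ty":0,"tz":0.02,"fingers":0},{"rx":0,"ry":0,"rz":0,"tx":0,"ty":0,"tz":0,"fingers":0}])

```text
clock: 13.7
tcp_pos: [561.8, 298.7, 59.1]
tool_rot: [-179.9, -0.0, 11.6]
ft_force: [-4.4, -1.0, 12.6]
gripper_width: 11.1
grip_force: 50.0
```

Contact. I release and rise.

Request:
send_rows(series=[{"rx":0,"ry":0,"rz":0,"tx":0,"ty":0,"tz":-0.04,"fingers":0},{"rx":0,"ry":0,"rz":0,"tx":0,"ty":0,"tz":0,"fingers":0.7},{"rx":0,"ry":0,"rz":0,"tx":0,"ty":0,"tz":0,"fingers":0.7},{"rx":0,"ry":0,"rz":0,"tx":0,"ty":0,"tz":0,"fingers":0.7},{"rx":0,"ry":0,"rz":0,"tx":0,"ty":0,"tz":0,"fingers":0.7},{"rx":0,"ry":0,"rz":0,"tx":0,"ty":0,"tz":-0.5,"fingers":0.7},{"rx":0,"ry":0,"rz":0,"tx":0,"ty":0,"tz":-1,"fingers":0.7},{"rx":0,"ry":0,"rz":0,"tx":0,"ty":0,"tz":-1,"fingers":0.7},{"rx":0,"ry":0,"rz":0,"tx":0,"ty":0,"tz":-1,"fingers":0.7},{"rx":0,"ry":0,"rz":0,"tx":0,"ty":0,"tz":0,"fingers":0.7}])

```text
clock: 14.7
tcp_pos: [563.9, 298.8, 168.5]
tool_rot: [-179.9, -0.3, 11.5]
ft_force: [0.4, -0.2, -0.1]
gripper_width: 65.1
grip_force: 0.0
```

Run:
```python
from h import *
c=cap('scene'); d=cap('top')
a=cv2.resize(c['frame'][130:340,285:495],(400,400),interpolation=cv2.INTER_CUBIC)
b=cv2.resize(d['frame'][172:242,223:293],(400,400),interpolation=cv2.INTER_CUBIC)
cv2.imwrite('pics/g3.png',np.hstack([a,b])[:,:,::-1])
o=robot.observe(); print(o['tcp_pos'],o['tool_rot'],o['ft_force'],o['clock'])
g=d['frame'].astype(int)
P=lambda x,y,z:px(d,[x,y,z])
print('expected sleeve top center',P(531.2,-2.4,82),'bench hous',P(566,1,50))
# housing top rectangle
m=(g.min(2)>170).astype(np.uint8); m[:,:225]=0;m[:,290:]=0;m[:165]=0;m[245:]=0
n,l,st,ce=cv2.connectedComponentsWithStats(m);
m=cv2.morphologyEx((l==1+np.argmax(st[1:,4])).astype(np.uint8),cv2.MORPH_CLOSE,np.ones((9,9)))
m=cv2.morphologyEx(m,cv2.MORPH_OPEN,np.ones((25,25)))
ys,xs=np.where(m); Q=np.array([ray(d,u,v,50)[:2] for u,v in zip(xs,ys)],np.float32); print(cv2.minAreaRect(Q),Q.mean(0))
for n,k in(('scene',c),('top',d)):
  for t in('sleeve','housing','camera_head','camera'): print(n,t,[(round(q['p'],2),w(k,q['location']).round(1).tolist()) for q in place_of(n,t)][:2])
```

```text
[561.88849892 298.98474514 164.97580176] [-1.79944490e+02 -9.19916923e-02  1.15911593e+01] [-0.66983323 -0.24968615 -0.22958988] 14.8
expected sleeve top center [256.91852528 215.62477171] bench hous [256.29676987 204.42484607]
((570.6512451171875, 0.3058738708496094), (98.92949676513672, 186.6572265625), 89.80179595947266) [569.7667       0.91542935]
scene sleeve [(0.83, [531.7, -0.6, 28.7])]
scene housing [(0.89, [562.2, -0.3, -3.8]), (0.2, [599.1, 3.5, 31.1])]
scene camera_head [(0.55, [538.4, -316.6, 115.9]), (0.35, [558.5, 300.9, 6.0])]
scene camera [(0.87, [538.0, -317.7, 0.2]), (0.66, [775.7, -71.6, -0.4])]
top sleeve [(0.53, [531.5, 0.6, 30.2])]
top housing [(0.79, [566.4, 3.8, -5.0])]
top camera_head [(0.8, [547.5, -320.7, 108.4])]
top camera [(0.79, [545.7, -315.1, 2.0])]
```

View pics/g3.png

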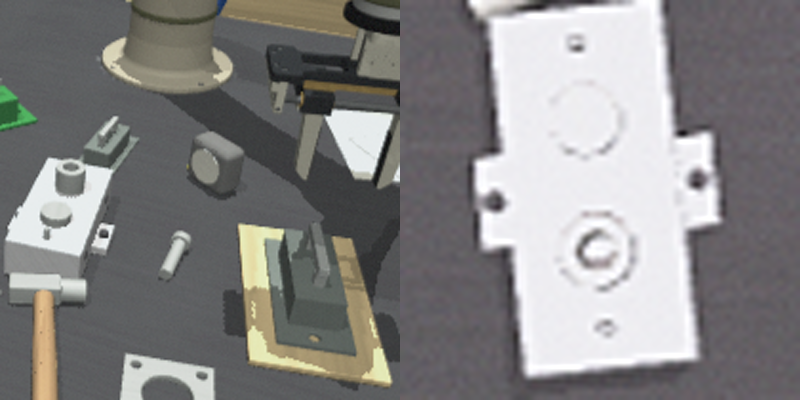

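The cover rests flat and upright on the board, within its margins. The sleeve sits at about (531, -2). I move there.

Request:
send_rows(series=[{"rx":0,"ry":0,"rz":0,"tx":-0.15,"ty":0.5,"tz":0,"fingers":0.7},{"rx":0,"ry":0,"rz":0,"tx":-0.3,"ty":1,"tz":0,"fingers":0.7},{"rx":0,"ry":0,"rz":0,"tx":-0.3,"ty":1,"tz":0,"fingers":0.7},{"rx":0,"ry":0,"rz":0,"tx":-0.3,"ty":1,"tz":0,"fingers":0.7},{"rx":0,"ry":0,"rz":0,"tx":-0.3,"ty":1,"tz":0,"fingers":0.7},{"rx":0,"ry":0,"rz":0,"tx":-0.3,"ty":1,"tz":0,"fingers":0.7},{"rx":0,"ry":0,"rz":0,"tx":-0.3,"ty":1,"tz":0,"fingers":0.7},{"rx":0,"ry":0,"rz":0,"tx":-0.3,"ty":1,"tz":0,"fingers":0.7},{"rx":0,"ry":0,"rz":0,"tx":-0.3,"ty":1,"tz":0,"fingers":0.7},{"rx":0,"ry":0,"rz":0,"tx":-0.3,"ty":0.7,"tz":0,"fingers":0.7},{"rx":0,"ry":0,"rz":0,"tx":-0.17,"ty":0.42,"tz":0,"fingers":0.7},{"rx":0,"ry":0,"rz":0.6,"tx":0,"ty":0,"tz":0.6,"fingers":0.7},{"rx":0,"ry":0,"rz":0.6,"tx":0,"ty":0,"tz":0.8,"fingers":0.7},{"rx":0,"ry":0,"rz":0,"tx":0,"ty":0,"tz":0.7,"fingers":0.7},{"rx":0,"ry":0,"rz":0,"tx":0,"ty":0,"tz":0.2,"fingers":0.7},{"rx":0,"ry":0,"rz":0,"tx":0,"ty":0,"tz":0,"fingers":0.7},{"rx":0,"ry":0,"rz":0,"tx":0,"ty":0,"tz":0,"fingers":0.7}])

```text
clock: 16.9
tcp_pos: [531.1, -2.5, 95.4]
tool_rot: [180.0, -0.0, 5.6]
ft_force: [-0.3, -0.4, -0.3]
gripper_width: 64.9
grip_force: 0.0
```

Down 41 mm, close, then read.

Request:
send_rows(series=[{"rx":0,"ry":0,"rz":0,"tx":0,"ty":0,"tz":0.4,"fingers":0.7},{"rx":0,"ry":0,"rz":0,"tx":0,"ty":0,"tz":0.4,"fingers":0.7},{"rx":0,"ry":0,"rz":0,"tx":0,"ty":0,"tz":0.3,"fingers":0.7},{"rx":0,"ry":0,"rz":0,"tx":0,"ty":0,"tz":0.2,"fingers":0.7},{"rx":0,"ry":0,"rz":0,"tx":0,"ty":0,"tz":0.07,"fingers":0.7},{"rx":0,"ry":0,"rz":0,"tx":0,"ty":0,"tz":0,"fingers":0.7},{"rx":0,"ry":0,"rz":0,"tx":0,"ty":0,"tz":0,"fingers":0},{"rx":0,"ry":0,"rz":0,"tx":0,"ty":0,"tz":0,"fingers":0},{"rx":0,"ry":0,"rz":0,"tx":0,"ty":0,"tz":0,"fingers":0},{"rx":0,"ry":0,"rz":0,"tx":0,"ty":0,"tz":0,"fingers":0},{"rx":0,"ry":0,"rz":0,"tx":0,"ty":0,"tz":0,"fingers":0}], newtons=45)

```text
clock: 18.0
tcp_pos: [531.1, -2.4, 53.9]
tool_rot: [180.0, -0.0, 5.6]
ft_force: [-0.4, -0.4, 1.5]
gripper_width: 38.0
grip_force: 45.0
```

Request:
send_rows(series=[{"rx":0,"ry":0,"rz":0,"tx":0,"ty":0,"tz":-0.1,"fingers":0},{"rx":0,"ry":0,"rz":0,"tx":0,"ty":0,"tz":-0.2,"fingers":0},{"rx":0,"ry":0,"rz":0,"tx":0,"ty":0,"tz":-0.3,"fingers":0},{"rx":0,"ry":0,"rz":0,"tx":0,"ty":0,"tz":-0.4,"fingers":0},{"rx":0,"ry":0,"rz":0,"tx":0,"ty":0,"tz":-0.7,"fingers":0},{"rx":0,"ry":0,"rz":0,"tx":0,"ty":0,"tz":-1,"fingers":0},{"rx":0,"ry":0,"rz":0,"tx":0,"ty":0,"tz":-1,"fingers":0},{"rx":0,"ry":0,"rz":0,"tx":0,"ty":0,"tz":-1,"fingers":0},{"rx":0,"ry":0,"rz":0,"tx":0,"ty":0,"tz":-1,"fingers":0},{"rx":0,"ry":0,"rz":0,"tx":0,"ty":0,"tz":-0.7,"fingers":0},{"rx":0,"ry":0,"rz":0,"tx":0,"ty":0,"tz":-0.4,"fingers":0},{"rx":0,"ry":0,"rz":0,"tx":0,"ty":0,"tz":0,"fingers":0}])

```text
clock: 19.2
tcp_pos: [531.2, -2.1, 259.2]
tool_rot: [-180.0, -0.1, 5.6]
ft_force: [-0.8, 0.4, -2.6]
gripper_width: 37.9
grip_force: 45.0
```

Run:
```python
from h import *
c=cap('scene'); d=cap('top'); o=robot.observe(); print(o['tcp_pos'],o['ft_force'])
a=cv2.resize(c['frame'][165:240,170:245],(400,400),interpolation=cv2.INTER_CUBIC)
b=cv2.resize(d['frame'][178:238,335:395],(400,400),interpolation=cv2.INTER_CUBIC)
lab=d['frame'][178:238,335:395].mean(2)
b=np.clip(b.astype(int)*1.0,0,255).astype(np.uint8)
e=cv2.resize(c['frame'][120:260,240:380],(400,400),interpolation=cv2.INTER_CUBIC)
im=np.zeros((600,800,3),np.uint8); im[:400,:400]=a; im[:400,400:]=b; im[400:,:200]=e[100:300,100:300]; im[400:,200:400]=cv2.resize(e,(200,200))
# gamma-bright top crop for the plate edges
im[400:,400:600]=np.clip(255*(cv2.resize(b,(200,200))/255.)**.5,0,255)
cv2.imwrite('pics/cam.png',im[:,:,::-1])
for n,k in(('scene',c),('top',d)):
  R_=rot(k['orientation'])
  for t in('camera_head','camera','sleeve'):
    for _ in range(1):
      print(n,t,[(round(q['p'],2),w(k,q['location']).round(1).tolist()) for q in place_of(n,t)][:2])
for y in(0,1):
  print('top px of model glass (541,-317,115)',px(d,[541,-317,115]),'scene',px(c,[541,-317,115])); break
print(rot(d['orientation']).round(3).tolist())
```

```text
[530.30737308  -1.79289255 257.21194477] [-0.42101193  0.65615191 -3.45685375]
scene camera_head [(0.92, [539.3, -313.0, 114.0]), (0.73, [767.1, 189.7, 0.2])]
scene camera [(0.82, [539.9, -320.9, 2.4])]
scene sleeve [(0.89, [529.4, 1.2, 236.5]), (0.27, [557.3, 143.4, -1.8])]
top camera_head [(0.62, [542.1, -321.9, 110.7])]
top camera [(0.58, [544.5, -315.4, -0.2])]
top sleeve [(0.49, [594.3, -148.5, 3.2])]
top px of model glass (541,-317,115) [366.90343012 210.74637185] scene [207.28958249 180.25875735]
[[-0.009, -0.998, 0.059], [-1.0, 0.009, -0.004], [0.003, -0.059, -0.998]]
```

View pics/cam.png

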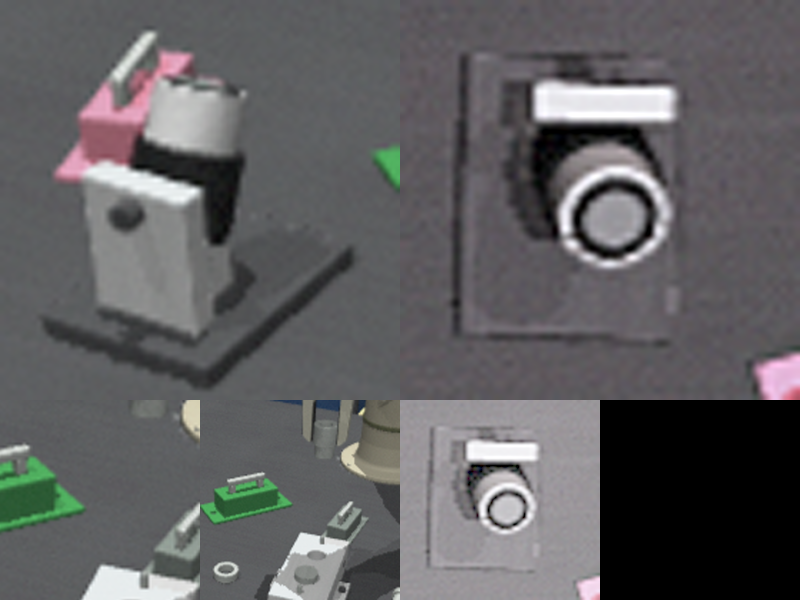

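The sleeve hangs upright in the gripper and the plug is still seated in the housing. In the top panel the glass centre is at about (613,216), which gives world (542, -316, 115) with a stand yaw of about -1.6°. I move over and tilt.

Request:
send_rows(series=[{"rx":0,"ry":0,"rz":0,"tx":-0.1,"ty":0.4,"tz":0,"fingers":0},{"rx":0,"ry":0,"rz":0,"tx":-0.2,"ty":0.8,"tz":0,"fingers":0},{"rx":0,"ry":0,"rz":0,"tx":-0.2,"ty":0.9,"tz":0,"fingers":0},{"rx":0,"ry":0,"rz":0,"tx":-0.2,"ty":0.9,"tz":0,"fingers":0},{"rx":0,"ry":0,"rz":0,"tx":-0.2,"ty":0.9,"tz":0,"fingers":0},{"rx":0,"ry":0,"rz":0,"tx":-0.2,"ty":0.9,"tz":0,"fingers":0},{"rx":0,"ry":0,"rz":0,"tx":-0.2,"ty":0.9,"tz":0,"fingers":0},{"rx":0,"ry":0,"rz":0,"tx":-0.2,"ty":0.9,"tz":0,"fingers":0},{"rx":0,"ry":0,"rz":0,"tx":-0.2,"ty":0.9,"tz":0,"fingers":0},{"rx":0,"ry":0,"rz":0,"tx":-0.2,"ty":0.9,"tz":0,"fingers":0},{"rx":0,"ry":0,"rz":0,"tx":-0.2,"ty":0.8,"tz":0,"fingers":0},{"rx":0,"ry":0,"rz":0,"tx":-0.2,"ty":0.6,"tz":0,"fingers":0},{"rx":0,"ry":0,"rz":0,"tx":-0.12,"ty":0.34,"tz":0,"fingers":0},{"rx":0,"ry":0,"rz":0,"tx":0,"ty":0,"tz":0,"fingers":0}])

```text
clock: 21.0
tcp_pos: [487.0, -314.0, 257.7]
tool_rot: [180.0, 0.0, 5.4]
ft_force: [0.5, 0.2, -2.2]
gripper_width: 38.0
grip_force: 45.0
```

Request:
send_rows(series=[{"rx":0,"ry":0,"rz":0.4,"tx":0,"ty":0,"tz":0,"fingers":0},{"rx":0,"ry":0,"rz":0.6,"tx":0,"ty":0,"tz":0,"fingers":0},{"rx":0,"ry":0,"rz":0.44,"tx":0,"ty":0,"tz":0,"fingers":0},{"rx":0,"ry":0.3,"rz":0,"tx":0,"ty":0,"tz":0,"fingers":0},{"rx":0,"ry":0.6,"rz":0,"tx":0,"ty":0,"tz":0,"fingers":0},{"rx":0,"ry":0.8,"rz":0,"tx":0,"ty":0,"tz":0,"fingers":0},{"rx":0,"ry":0.8,"rz":0,"tx":0,"ty":0,"tz":0,"fingers":0},{"rx":0,"ry":0.8,"rz":0,"tx":0,"ty":0,"tz":0,"fingers":0},{"rx":0,"ry":0.8,"rz":0,"tx":0,"ty":0,"tz":0,"fingers":0},{"rx":0,"ry":0.6,"rz":0,"tx":0,"ty":0,"tz":0,"fingers":0},{"rx":0,"ry":0.36,"rz":0,"tx":0,"ty":0,"tz":0,"fingers":0},{"rx":0,"ry":0.1,"rz":0,"tx":0,"ty":0,"tz":0,"fingers":0},{"rx":0,"ry":0,"rz":0,"tx":0,"ty":0,"tz":0,"fingers":0},{"rx":0,"ry":0,"rz":0,"tx":0,"ty":0,"tz":0,"fingers":0}])

```text
clock: 22.4
tcp_pos: [488.4, -312.1, 257.8]
tool_rot: [180.0, -25.8, -1.6]
ft_force: [0.2, -0.7, -2.6]
gripper_width: 37.8
grip_force: 45.0
```

```bash
cat > m.py <<'E'
from h import *
o=robot.observe(); T=rot(o['tool_rot']); p=o['tcp_pos']
n=np.array([-.4348,.0121,.9004]); G=np.array([542.3,-316.2,115]); L=23.9
e=T.T@(G+(100+L)*n-p); r=R.from_matrix(T.T@R.align_vectors([-n],[T[:,2]])[0].as_matrix()@T).as_rotvec(degrees=True)
print(o['clock'],p.round(1),o['tool_rot'].round(2),'t units',(e/30).round(3),'r units',(r/5).round(3),'j',o['joint_pos'].round(),o['grip_force'],o['gripper_width'])
E
python3 m.py
```

```text
22.4 [ 488.4 -312.1  257.8] [179.98 -25.79  -1.59] t units [-0.449  0.087  0.94 ] r units [ 0.004 -0.001 -0.   ] j [ 11.  17.  31. 126. -57.  29.  -4.] 44.999474356882274 37.82421012211965
```

Request:
send_rows(series=[{"rx":0,"ry":0,"rz":0,"tx":-0.05,"ty":0.01,"tz":0.1,"fingers":0},{"rx":0,"ry":0,"rz":0,"tx":-0.1,"ty":0.02,"tz":0.2,"fingers":0},{"rx":0,"ry":0,"rz":0,"tx":-0.1,"ty":0.02,"tz":0.2,"fingers":0},{"rx":0,"ry":0,"rz":0,"tx":-0.1,"ty":0.02,"tz":0.2,"fingers":0},{"rx":0,"ry":0,"rz":0,"tx":-0.05,"ty":0.01,"tz":0.1,"fingers":0},{"rx":0,"ry":0,"rz":0,"tx":0,"ty":0,"tz":0,"fingers":0}])

```text
clock: 23.0
tcp_pos: [487.7, -314.4, 230.0]
tool_rot: [-180.0, -25.7, -1.6]
ft_force: [-0.3, -0.3, -2.4]
gripper_width: 38.1
grip_force: 45.0
```

```bash
python3 m.py
python3 - <<'E'
from h import *
c=cap('scene'); d=cap('top')
a=cv2.resize(c['frame'][90:240,140:290],(400,400),interpolation=cv2.INTER_CUBIC)
b=cv2.resize(d['frame'][160:260,310:410],(400,400),interpolation=cv2.INTER_CUBIC)
cv2.imwrite('pics/f1.png',np.hstack([a,b])[:,:,::-1])
o=robot.observe(); T=rot(o['tool_rot']); print('kin sleeve',o['tcp_pos']+23.9*T[:,2], 'px',px(c,o['tcp_pos']+23.9*T[:,2]))
for t in('sleeve','camera_head'): print(t,[(round(q['p'],2),w(c,q['location']).round(1).tolist()) for q in place_of('scene',t)][:2])
E
```

```text
23.0 [ 487.7 -314.4  230. ] [-179.97  -25.74   -1.62] t units [-0.029  0.01   0.115] r units [-0.003  0.009 -0.   ] j [ 22.  19.  17. 127. -59.  24.  -1.] 44.99927834607661 38.145672239886984
kin sleeve [ 498.19282843 -314.85280398  209.09856204] px [214.08304886 140.77689526]
sleeve [(0.79, [499.6, -312.3, 207.5])]
camera_head [(0.84, [540.3, -312.5, 114.5]), (0.6, [798.0, 69.4, 2.5])]
```

View pics/f1.png

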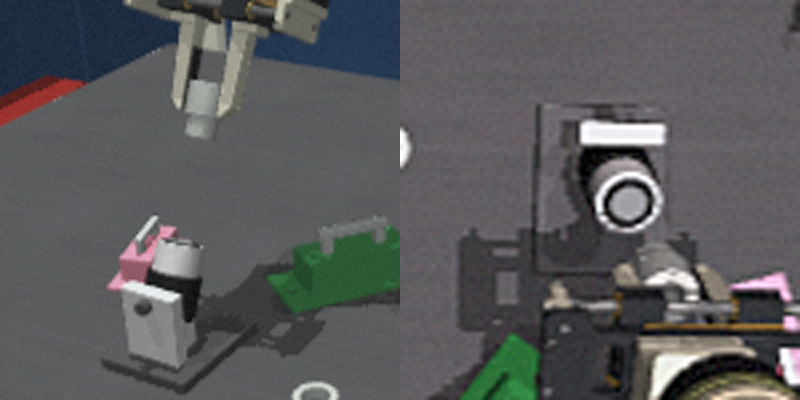

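Run:
```python
from h import *
c=cap('scene'); d=cap('top'); o=robot.observe(); T=rot(o['tool_rot'])
n=np.array([-.4348,.0121,.9004]); 
def circ(C,ax,r):
    u=np.cross(ax,[0,1,0]);u/=np.linalg.norm(u);v=np.cross(ax,u)
    return [C+r*(np.cos(t)*u+np.sin(t)*v) for t in np.linspace(0,2*np.pi,60)]
def draw(k,x0,y0,s,w_,h_,items):
    im=cv2.resize(k['frame'][y0:y0+h_,x0:x0+w_],None,fx=s,fy=s,interpolation=cv2.INTER_CUBIC)
    for P,col in items:
        q=np.array([(px(k,p)+.5-[x0,y0])*s for p in P]); cv2.polylines(im,[np.round(q*8).astype(np.int32)],True,col,1,cv2.LINE_AA,3)
    return im
G=np.array([542.3,-316.2,115.]); a=-T[:,2]; S=o['tcp_pos']-23.9*a
sl=[(circ(S,a,15),(255,0,0)),(circ(S+20*a,a,19),(255,0,0)),(circ(S+52*a,a,19),(255,0,0))]
hd=[(circ(G,n,23),(255,0,0)),(circ(G-75*n,n,27),(0,0,255))]
y=np.radians(-1.6); F=lambda x,yy,z:G*[1,1,0]+[x*np.cos(y)-yy*np.sin(y),x*np.sin(y)+yy*np.cos(y),z]
pl=[([F(-50,-50,12),F(80,-50,12),F(80,50,12),F(-50,50,12)],(0,255,0))]
A=draw(c,180,165,8,50,50,hd+pl); B=draw(d,340,178,8,50,50,hd[:1]+pl); C=draw(c,190,105,8,50,25,sl); 
C=np.hstack([C,draw(c,165,195,4,100,50,pl)])
cv2.imwrite('pics/ov.png',np.vstack([np.hstack([A,B]),C])[:,:,::-1])
# subpixel glass ellipse in top view
f=d['frame'][195:225,352:382].astype(float).mean(2); m=cv2.resize(f,None,fx=8,fy=8,interpolation=cv2.INTER_CUBIC)
b=(m>200).astype(np.uint8); n_,l,st,ce=cv2.connectedComponentsWithStats(b); 
for i in range(1,n_):
    if st[i,4]>500:
        ct=max(cv2.findContours((l==i).astype(np.uint8),0,1)[0],key=len); e=cv2.fitEllipse(ct)
        u,v=(np.array(e[0])+.5)/8-.5+[352,195]; print(e[1],u,v,ray(d,u,v,115))
```

```text
(6.782477378845215, 329.6785888671875) 370.1835765838623 194.97926062345505 [ 585.90202774 -327.28387675  115.        ]
(117.08971405029297, 123.17454528808594) 366.7048501968384 210.3826665878296 [ 542.0405769  -316.45622339  115.        ]
```

View pics/ov.png

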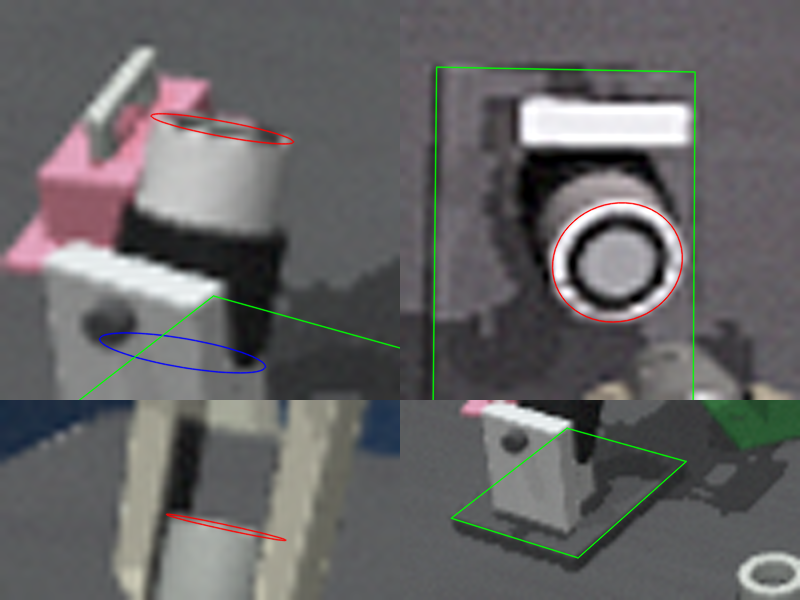

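Request:
send_rows(series=[{"rx":0,"ry":0,"rz":0,"tx":-0.02,"ty":0.02,"tz":0.06,"fingers":0},{"rx":0,"ry":0,"rz":0,"tx":0,"ty":0,"tz":0.03,"fingers":0},{"rx":0,"ry":0,"rz":0,"tx":0,"ty":0,"tz":0,"fingers":0},{"rx":0,"ry":0,"rz":0,"tx":0,"ty":0,"tz":0,"fingers":0}])

```text
clock: 23.7
tcp_pos: [488.3, -315.1, 228.1]
tool_rot: [-180.0, -25.8, -1.6]
ft_force: [0.4, 0.3, -2.4]
gripper_width: 37.9
grip_force: 45.0
```

```bash
sed -i 's/-316.2/-316.6/' m.py; python3 m.py; python3 -c "
from cell import robot;print(robot.observe()['joint_pos'],robot.observe()['joint_velocities'].round(2))"
```

```text
23.7 [ 488.3 -315.1  228.1] [-180.    -25.8    -1.64] t units [-0.018 -0.001  0.048] r units [ 0.003 -0.003  0.   ] j [ 23.  19.  16. 127. -59.  23.  -1.] 44.999387324787676 37.900987536305806
[ 23.10992441  18.99972659  16.00788988 127.39415256 -59.0606614
  23.32794595  -1.29701958] [-0.11 -0.04  0.16 -0.09 -0.04 -0.03 -0.11]
```

Request:
send_rows(series=[{"rx":0,"ry":0,"rz":0,"tx":-0.02,"ty":0,"tz":0.05,"fingers":0},{"rx":0,"ry":0,"rz":0,"tx":0,"ty":0,"tz":0,"fingers":0},{"rx":0,"ry":0,"rz":0,"tx":0,"ty":0,"tz":0,"fingers":0},{"rx":0,"ry":0,"rz":0,"tx":0,"ty":0,"tz":0,"fingers":0},{"rx":0,"ry":0,"rz":0,"tx":0,"ty":0,"tz":0,"fingers":0}])

```text
clock: 24.2
tcp_pos: [488.4, -315.1, 226.5]
tool_rot: [-180.0, -25.8, -1.6]
ft_force: [0.4, -0.7, -3.3]
gripper_width: 37.8
grip_force: 45.0
```

```bash
python3 m.py; python3 -c "
from cell import robot;print(robot.finish_job())"
```

```text
24.2 [ 488.4 -315.1  226.5] [-180.    -25.8    -1.63] t units [ 0.001  0.001 -0.001] r units [ 0.003 -0.004  0.   ] j [ 24.  19.  15. 127. -59.  23.  -1.] 44.99938110820949 37.78049557622239
the job is handed in; nothing more can be done
None
```

The job is handed in at 24.2 s: the cover is upright on the board, the plug is still seated, and the sleeve is held narrow end towards the glass at a computed 100 mm, centred and square to within about 2–3 mm of camera calibration; no verdict was returned.

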